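Put the insulated sockets back on their strip in order of size

ROBOT

A 7-joint arm with a two-finger parallel gripper is mounted at the origin on the work surface. World frame = base frame: x ahead of the robot, y to its left, z up, the work surface at z = 0. Lengths are in mm, angles in rad, forces in N, time in s.
With the tool pointing down it reaches from about 400 to 875 mm from the base axis. Payload 4.4 kg.
Tool frame: the origin (TCP) lies at the very end of the fingers, on their centre line; the grasp point (between the pads) lies 19 mm behind it (ctrl.grasp_offset is the distance from the TCP to the grasp point, in mm); z points along the fingers, y is the line along which they close (so a half turn about z gives the same grasp; the last joint's range is limited). The gripper opens to 85 mm and grips with 20 to 120 N. Pads are 22 mm wide; open, the fingers measure 114 mm over their backs; the gripper's body (76 mm by 85 mm) begins 54 mm behind the grasp point. The pads swing forward as they close: fully open they stand 13 mm farther back than shut.
Start: joints at [-1.391, 0.628, 0.038, 1.517, -0.027, 0.996, -0.02], TCP at [158.141, 630.483, 231.313] pointing down, gripper open.
Joint ranges: [-3.06, 3.06], [-0.37, 2.12], [-1.25, 1.32], [0.18, 2.47], [-1.1, 4.24], [0.23, 1.98], [-2.94, 2.94]. Speed limits (rad/s): [2.57, 2.57, 3.14, 3.14, 3.14, 3.14, 3.14].

INTERFACE

Orientations are given as [roll, pitch, yaw] about the fixed x, y, z axes, in that order (R = Rz(yaw) Ry(pitch) Rx(roll)).
In Python, from cell import status, cams, ctrl gives the robot as it stands.
- The arm moves only by the tool move_arm, never from a script. Its argument "plan" is a list of rows, each a list of 3 entries, a list of its own where there are three numbers: the shift along the world's x, y, z in mm, then the turn, a rotation vector about the world's x, y, z in degrees, then the opening, from 0 (shut) to 1 (fully open). In form: [[[x, y, z], [wx, wy, wz], gripper], ...]. A call has 1 to 10 rows; each row shifts and turns the commanded pose from where the row before left it; what a row does not reach is not made up. A row lasts 1/8 s, in which the tool goes at most 62.5 mm and 10.7 degrees, less where a joint would pass 70% of its speed; a pose out of reach is approached as far as the arm can. A call with a gripper value outside its range is refused whole. The fingers move at their own pace and stop on an object; the grip force is fixed at half the most. Time passes only in rows, so rows that do not move let the fingers close. It gives the time, the measured TCP pose, the force, the opening and the grip force at its end, in the units of the state.
- status.read_state(): the state, without advancing time (a new reading comes with each control period).
- cams.get_image(name): name is "side" or "top"; returns the picture (384x512x3 uint8, blue, green, red); there is no depth.
- cams.camera_params(name): a dict with "K" (3x3 intrinsics, pixels), "pose" (4x4, takes a point from camera to world coordinates). Camera axes: x right, y down, z forward; pixel columns grow to the right and rows downward; lengths in mm; the calibration is good to about 2 mm. A picture is of the moment at which its call begins. camera_params takes no time and is no camera call.
- ctrl.finish_job(): hands the job in; it is judged then, once.
The state is a dict: "clock": time; "qpos": joint angles; "qd": joint speeds; "tau": joint torques, N m; "eef_pos": TCP position; "tool_rot": TCP orientation; "force": force on the tool from outside, world axes, zero at the start; "torque": the same for the moment, N m; "width": finger opening in mm; "gripper_force": force on a finger pad.
Only numpy, scipy, OpenCV 4.12 (cv2) and the standard library are available. Lean on these libraries where they do the work, as an engineer would, in place of code of your own. Each camera call takes 0.05 s, during which the arm holds its last target. There are 200 camera calls.

TASK

Stand the four loose orange sockets on the round marks of the aluminium strip, one socket centred on each mark and upright with its mouth up, in order of size: the largest on the mark next to the round knob, then the next smaller and so on, the smallest at the far end. Leave the multimeter where it lies.

Things in the scene. Friction and masses are not known exactly. Their poses are not given: they have to be found in the camera images.
- socket_a: the largest of four drive sockets: a plain upright orange-jacketed cylinder, 40 mm in diameter and 60 mm tall, solid to the grip, with a dark hexagonal mouth and a steel rim on top (all four look alike but for size). Loose, about 210 g (may be a third more or less). Origin at the centre of its underside, z up through the mouth.
- socket_b: the second largest of four drive sockets: a plain upright orange-jacketed cylinder, 34 mm in diameter and 55 mm tall, solid to the grip, with a dark hexagonal mouth and a steel rim on top (all four look alike but for size). Loose, about 150 g (may be a third more or less). Origin at the centre of its underside, z up through the mouth.
- socket_c: the second smallest of four drive sockets: a plain upright orange-jacketed cylinder, 28 mm in diameter and 50 mm tall, solid to the grip, with a dark hexagonal mouth and a steel rim on top (all four look alike but for size). Loose, about 100 g (may be a third more or less). Origin at the centre of its underside, z up through the mouth.
- socket_d: the smallest of four drive sockets: a plain upright orange-jacketed cylinder, 22 mm in diameter and 45 mm tall, solid to the grip, with a dark hexagonal mouth and a steel rim on top (all four look alike but for size). Loose, about 70 g (may be a third more or less). Origin at the centre of its underside, z up through the mouth.
- mark_1: one of four alike flat painted marks (dark ring 48 mm across, centre dot) in a row, 65 mm apart, on a fixed aluminium strip (345 x 64 mm, 12 mm high); this one is at one end of the row, the row running mark_1, 2, 3, 4. Origin at its centre on the strip's top, 12 mm above the table; y along the row from mark_4 towards mark_1, x across the strip, z up.
- mark_2: one of four alike flat painted marks (dark ring 48 mm across, centre dot) in a row, 65 mm apart, on a fixed aluminium strip (345 x 64 mm, 12 mm high); this one is between mark_1 and mark_3, the row running mark_1, 2, 3, 4. Origin at its centre on the strip's top, 12 mm above the table; y along the row from mark_4 towards mark_1, x across the strip, z up.
- mark_3: one of four alike flat painted marks (dark ring 48 mm across, centre dot) in a row, 65 mm apart, on a fixed aluminium strip (345 x 64 mm, 12 mm high); this one is between mark_2 and mark_4, the row running mark_1, 2, 3, 4. Origin at its centre on the strip's top, 12 mm above the table; y along the row from mark_4 towards mark_1, x across the strip, z up.
- mark_4: one of four alike flat painted marks (dark ring 48 mm across, centre dot) in a row, 65 mm apart, on a fixed aluminium strip (345 x 64 mm, 12 mm high); this one is at the other end of the row, the row running mark_1, 2, 3, 4. Origin at its centre on the strip's top, 12 mm above the table; y along the row from mark_4 towards mark_1, x across the strip, z up.
- end_knob: fixed round black knob, 26 mm in diameter, 30 mm high, on one end of the strip, in line with the marks, 52.5 mm beyond the last mark's centre (beside mark_1 at some starts, beside mark_4 at others). The strip's other end has instead a low dark rectangular plate, 34 x 26 mm, 7 mm high with its screw. Origin at the knob's foot on the strip's top.
- multimeter: green and black hand-held multimeter lying on the table among the sockets, 150 mm long (its x axis), 74 mm wide, 34 mm thick (44 mm over its dial), loose, about 380 g. Origin at the centre of its underside. To be left alone.
There are look-alikes about, which are no part of the job. What is shaped like the socket_b but blue is not meant.

How it is judged:
By the outcome, as a careful person would: the job done as asked, in the order asked, and still so for the second after the job is handed in, with the robot touching nothing.
It also fails if it takes over 109 s, if anything falls off the work surface, if the arm or the gripper's body presses on something with over 40 N, if the wrist force passes 120 N, or if a joint passes its speed limit or range.

## Working session

There is one attempt and no reset: what is moved stays moved. The work goes in short steps, Python scripts to look and compute and a tool call to move; the robot and the scene stay as the last step left them, time stands still between calls to the robot, and variables do not carry over. Pictures are saved under pics/ and viewed, at most 14 in all, crops included, and the job is handed in when it is done.

Besides the shell and the picture viewer there is one more tool, called after "Emit:" as name(argument=value, ...) on one line, values as JSON. move_arm: Moves the arm, as the interface text tells. Its arguments: {"type":"object","properties":{"plan":{"type":"array","items":{"type":"array"}}},"required":["plan"]}

```bash
mkdir -p pics
python3 - <<'E'
from cell import status,cams,ctrl
import cv2
for n in("top","side"):
    cv2.imwrite(f"pics/{n}0.png",cams.get_image(n)); p=cams.camera_params(n); print(n,p["K"].round(1).tolist(),p["pose"].round(3).tolist())
print(status.read_state())
E
```

```text
top [[373.0, 0.0, 255.1], [0.0, 373.0, 182.9], [0.0, 0.0, 1.0]] [[-0.024, -0.997, 0.076, 452.508], [-1.0, 0.024, 0.001, 0.824], [-0.002, -0.076, -0.997, 1022.752], [0.0, 0.0, 0.0, 1.0]]
side [[491.1, 0.0, 259.8], [0.0, 491.1, 192.3], [0.0, 0.0, 1.0]] [[-0.999, -0.033, 0.041, 487.559], [-0.052, 0.661, -0.749, 884.934], [-0.003, -0.75, -0.661, 831.78], [0.0, 0.0, 0.0, 1.0]]
{'clock': 0.1, 'qpos': array([-1.39082491,  0.62927287,  0.03844825,  1.51826593, -0.02700829,
        0.99627665, -0.01999028]), 'qd': array([ 0.00044807, -0.0026317 ,  0.00050252, -0.00226601, -0.00191912,
        0.00070017,  0.00060435]), 'tau': array([ 2.57548054e-03, -5.64529467e+01,  1.23094797e+00, -1.93972760e+01,
        1.14612537e-02,  5.40206107e-03,  2.54261261e-05]), 'eef_pos': array([157.98333563, 629.93850149, 230.4692909 ]), 'tool_rot': array([-3.13988788e+00,  1.30918775e-05,  2.89582368e+00]), 'force': array([-1.01901952,  0.63276186, -0.20577003]), 'torque': array([0.02475801, 0.00168932, 0.01137774]), 'gripper_force': 0.0, 'width': 85.70297107369484}
```

View pics/top0.png

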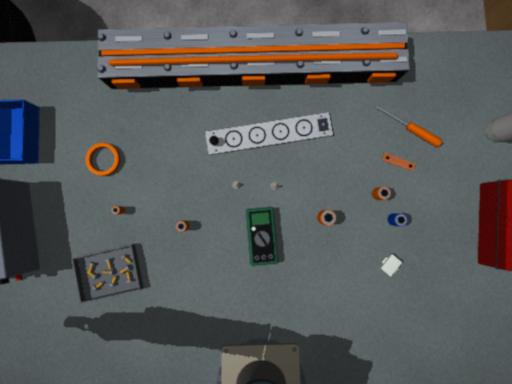

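View pics/side0.png

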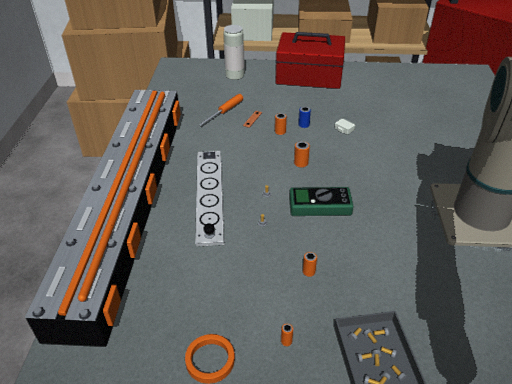

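The top view shows sockets near (117,210), (182,226), (327,217) and (383,193). The marks run from (234,139) to (304,128), with the knob at the left end (214,140). Next I'll measure with hulls of the orange masks and look at the enlarged details.

```bash
cat > h.py <<'E'
import cv2,numpy as np
from cell import status,cams,ctrl
P={n:cams.camera_params(n) for n in("top","side")}
def ray(n,u,v,z):
    K,T=P[n]["K"],P[n]["pose"]; d=T[:3,:3]@np.linalg.inv(K)@[u,v,1]; o=T[:3,3]
    return (o+d*(z-o[2])/d[2]).round(1)
def proj(n,p):
    K,T=P[n]["K"],P[n]["pose"]; q=K@(T[:3,:3].T@(np.array(p)-T[:3,3])); return q[:2]/q[2]
def orange(im):
    h=cv2.cvtColor(im,cv2.COLOR_BGR2HSV); return cv2.inRange(h,(4,110,50),(18,255,255))
def blobs(im,lo=25,hi=900):
    c,_=cv2.findContours(orange(im),cv2.RETR_EXTERNAL,cv2.CHAIN_APPROX_NONE)
    return [cv2.convexHull(k) for k in c if lo<cv2.contourArea(cv2.convexHull(k))<hi]
def hullc(k):
    m=cv2.moments(k); return m["m10"]/m["m00"],m["m01"]/m["m00"]
E
python3 - <<'E'
from h import *
t=cv2.imread("pics/top0.png");s=cv2.imread("pics/side0.png")
for n,im in(("top",t),("side",s)):
    for k in blobs(im):
        c=hullc(k); print(n,np.round(c,1),cv2.contourArea(k),cv2.boundingRect(k),ray(n,*c,25))
# rings
g=cv2.cvtColor(t,cv2.COLOR_BGR2GRAY)
for z,n,im in((0,"top",t),(0,"side",s)):
    g=cv2.cvtColor(im,cv2.COLOR_BGR2GRAY); m=(g<110).astype(np.uint8)*255
    c,h=cv2.findContours(m,cv2.RETR_LIST,cv2.CHAIN_APPROX_NONE)
    for k in c:
        x,y,w,hh=cv2.boundingRect(k)
        if 8<w<30 and 8<hh<30 and len(k)>5 and ((n=="top" and 195<x<340 and 105<y<155) or(n=="side" and 190<x<225 and 145<y<250)):
            e=cv2.fitEllipse(k); print(n,np.round(e[0],1),(w,hh),ray(n,*e[0],12))
def cr(im,u,v): return cv2.resize(im[v-24:v+24,u-24:u+24],(192,192),interpolation=cv2.INTER_CUBIC)
r1=np.hstack([cr(t,*p) for p in((117,210),(182,226),(327,217),(383,193))])
r2=np.hstack([cr(s,*p) for p in((287,335),(310,265),(301,154),(280,124))])
r3=cv2.resize(t[110:158,200:340],(560,192),interpolation=cv2.INTER_CUBIC); r3=np.hstack([r3,np.zeros((192,208,3),np.uint8)])
cv2.imwrite("pics/z.png",np.vstack([r1,r2,r3]))
E
```

```text
top [183.4 225.7] 85.0 (179, 221, 11, 11) [418.9 194.8  25. ]
top [326.7 217.1] 228.5 (317, 210, 20, 16) [ 432.7 -187.    25. ]
top [118.8 209.4] 62.0 (113, 206, 12, 8) [466.3 367.1  25. ]
top [381.2 192.9] 196.5 (372, 186, 19, 14) [ 493.7 -335.3   25. ]
top [398.3 161.4] 252.5 (382, 153, 33, 18) [ 577.3 -385.4   25. ]
top [423.8 134.1] 353.0 (406, 122, 36, 25) [ 650.2 -458.3   25. ]
top [125.3  83.2] 227.5 (111, 78, 29, 11) [811.  350.7  25. ]
top [189.1  81.4] 206.0 (176, 77, 26, 10) [811.8 175.7  25. ]
top [253.1  80. ] 218.5 (241, 75, 25, 11) [8.113e+02 1.000e-01 2.500e+01]
top [317.2  78.4] 207.5 (305, 74, 26, 10) [ 811.5 -175.4   25. ]
top [381.   77.1] 233.0 (367, 72, 29, 11) [ 811.  -350.3   25. ]
top [498.1  14.2] 748.0 (484, 0, 28, 30) [ 981.7 -683.5   25. ]
side [286.4 334.6] 216.5 (281, 324, 12, 23) [466.9 370.6  25. ]
side [111.4 305.1] 447.0 (103, 285, 18, 41) [812.3 322.   25. ]
side [309.3 263.8] 275.5 (303, 252, 14, 25) [420.2 196.4  25. ]
side [133.3 239.7] 316.0 (127, 222, 14, 36) [812.2 145.9  25. ]
side [150.6 188.3] 236.0 (145, 173, 12, 32) [812.  -29.8  25. ]
s
[... 760 characters left out ...]
) [671.1 -71.   12. ]
top [280.2 131. ] (17, 17) [670.7 -70.9  12. ]
top [303.6 127.3] (16, 16) [ 679.5 -135.4   12. ]
top [303.6 127.3] (18, 17) [ 679.7 -135.4   12. ]
top [322.7 124.2] (11, 13) [ 686.9 -188.2   12. ]
side [209.2 218.2] (19, 13) [654.  56.  12.]
side [209.2 222.1] (21, 24) [652.2  69.   12. ]
side [209. 200.] (17, 13) [662.8  -7.8  12. ]
side [209.  200.1] (19, 13) [662.8  -7.6  12. ]
side [226.7 191.8] (9, 11) [622.2 -40.8  12. ]
side [208.9 183. ] (17, 11) [671.4 -72.6  12. ]
side [208.8 183.3] (19, 12) [671.6 -71.6  12. ]
side [208.8 167.3] (17, 11) [ 680.2 -137.3   12. ]
side [208.9 167.5] (18, 12) [ 679.9 -136.5   12. ]
side [207.8 154.6] (13, 9) [ 690.2 -193.4   12. ]
```

View pics/z.png

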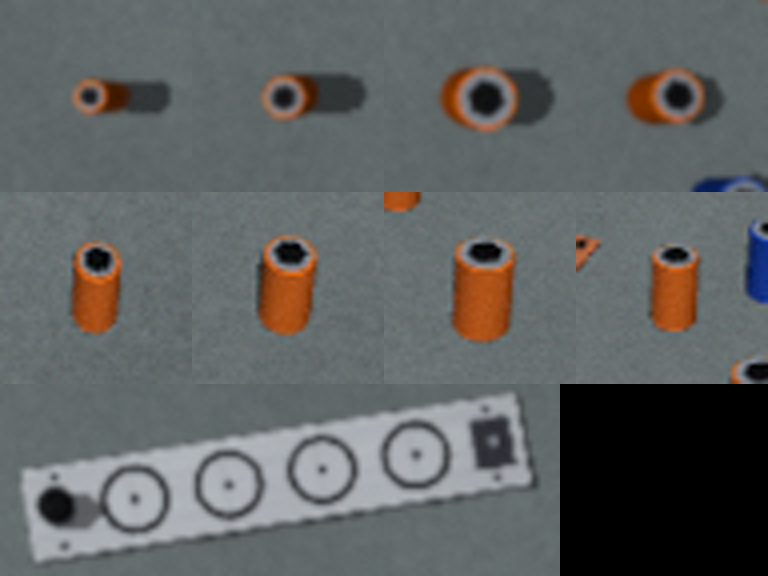

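All four sockets stand upright: d, c, a and b from left to right in the top view. Now I'll measure the mouth centres in both views.

Run:
```python
from h import *
t=cv2.imread("pics/top0.png");s=cv2.imread("pics/side0.png")
def mouth(im,u,v,r=8):
    g=cv2.cvtColor(im,cv2.COLOR_BGR2GRAY)[v-r:v+r+1,u-r:u+r+1].astype(float)
    m=(g<60).astype(np.uint8); n,l,st,c=cv2.connectedComponentsWithStats(m); 
    i=min(range(1,n),key=lambda i:np.hypot(*(c[i]-r)))
    w=np.where(cv2.dilate((l==i).astype(np.uint8),np.ones((3,3)))>0,np.clip(120-g,0,None),0)
    yy,xx=np.mgrid[-r:r+1,-r:r+1]; return u+(w*xx).sum()/w.sum(),v+(w*yy).sum()/w.sum()
for n,h,a,b in(("d",45,(115,210),(287,328)),("c",50,(181,226),(310,256)),("a",60,(328,217),(301,145)),("b",55,(384,193),(280,116))):
    A=mouth(t,*a);B=mouth(s,*b); print(n,np.round(A,1),np.round(B,1),ray("top",*A,h),ray("side",*B,h))
c,_=cv2.findContours(cv2.inRange(cv2.cvtColor(t,cv2.COLOR_BGR2HSV),(105,120,30),(125,255,255)),0,2)
for k in c: 
    if 40<cv2.contourArea(k)<500: print("blue",hullc(k),ray("top",*hullc(k),27))
```

```text
d [114.9 209.6] [287.  327.4] [465.6 369.8  45. ] [466.4 368.3  45. ]
c [180.5 225.9] [310.1 255.8] [419.4 197.4  50. ] [420.1 195.8  50. ]
a [328.1 217.2] [301.9 144.6] [ 433. -184.   60.] [ 433.4 -186.3   60. ]
b [384.2 192.5] [280.4 115.3] [ 493.4 -332.9   55. ] [ 493.7 -335.4   55. ]
blue (392.3995584988962, 219.11479028697568) [ 423.3 -360.8   27. ]
```

Emit:
move_arm(plan=[[[40, -30, 0], [0, 0, -10], 1], [[40, -30, 0], [0, 0, -10], 1], [[40, -30, 0], [0, 0, -10], 1], [[40, -30, 0], [0, 0, -10], 1], [[40, -30, 0], [0, 0, -10], 1], [[40, -30, 0], [0, 0, -10], 1], [[40, -30, 0], [0, 0, -8.1], 1], [[28, -40, 0], [0, 0, 0], 1]])

```text
clock: 1.1
eef_pos: [467.5, 379.7, 230.8]
tool_rot: [3.141, 0.001, 1.706]
force: [0.6, -0.3, -0.0]
width: 85.3
gripper_force: 0.0
```

Emit:
move_arm(plan=[[[-1.5, -10.7, -50], [0, 0, 0], 1], [[0, 0, -50], [0, 0, 0], 1], [[0, 0, -50], [0, 0, 0], 1], [[0, 0, -40], [0, 0, 0], 1], [[0, 0, -20], [0, 0, 0], 1], [[0, 0, -10], [0, 0, 0], 1], [[0, 0, 0], [0, 0, 0], 1]])

```text
clock: 1.98
eef_pos: [465.0, 370.0, 11.7]
tool_rot: [3.141, -0.0, 1.707]
force: [0.5, 0.0, -0.1]
width: 85.4
gripper_force: 0.0
```

Emit:
move_arm(plan=[[[0.5, -0.5, -2], [0, 0, 0], 0], [[0, 0, 0], [0, 0, 0], 0], [[0, 0, 0], [0, 0, 0], 0], [[0, 0, 0], [0, 0, 0], 0], [[0, 0, 0], [0, 0, 0], 0], [[0, 0, 0], [0, 0, 0], 0], [[0, 0, 0], [0, 0, 0], 0], [[0, 0, 0], [0, 0, 0], 0]])

```text
clock: 2.98
eef_pos: [465.4, 369.5, 10.0]
tool_rot: [3.141, -0.001, 1.707]
force: [-0.4, -0.1, 5.8]
width: 20.8
gripper_force: 58.7
```

Emit:
move_arm(plan=[[[0, 0, 15], [0, 0, 0], 0], [[0, 0, 35], [0, 0, 0], 0], [[10, -20, 40], [0, 0, 0], 0], [[22, -50, 0], [0, 0, 0], 0], [[22, -50, 0], [0, 0, 0], 0], [[22, -50, 0], [0, 0, 0], 0], [[22, -50, 0], [0, 0, 0], 0], [[22, -50, 0], [0, 0, 0], 0], [[22, -50, 0], [0, 0, 0], 0], [[22, -50, 0], [0, 0, 0], 0]])

```text
clock: 4.22
eef_pos: [629.8, -2.4, 100.1]
tool_rot: [3.141, 0.0, 1.707]
force: [0.9, -0.1, -0.3]
width: 20.8
gripper_force: 58.7
```

Emit:
move_arm(plan=[[[22, -50, 0], [0, 0, 0], 0], [[18, -45, 0], [0, 0, 0], 0], [[10, -40, 0], [0, 0, 0], 0], [[0, 0, -20], [0, 0, 0], 0], [[0, 0, -20], [0, 0, 0], 0], [[0, 0, 0], [0, 0, 0], 0], [[0, 0, 0], [0, 0, 0], 0]])

```text
clock: 5.1
eef_pos: [679.3, -134.3, 59.4]
tool_rot: [-3.142, -0.0, 1.709]
force: [0.8, 0.4, -0.2]
width: 20.7
gripper_force: 58.7
```

Run:
```python
from h import *
print(status.read_state()["eef_pos"])
o=[]
for n in("top","side"):
    im=cams.get_image(n); cv2.imwrite(f"pics/{n}1.png",im); u,v=proj(n,(679.8,-136.3,60)).astype(int)
    o.append(cv2.resize(im[v-40:v+40,u-50:u+50],None,fx=4,fy=4,interpolation=cv2.INTER_CUBIC)); print(u,v)
cv2.imwrite("pics/z1.png",np.hstack(o))
```

```text
[ 679.32825291 -134.2784045    59.40149952]
306 123
207 153
```

View pics/z1.png

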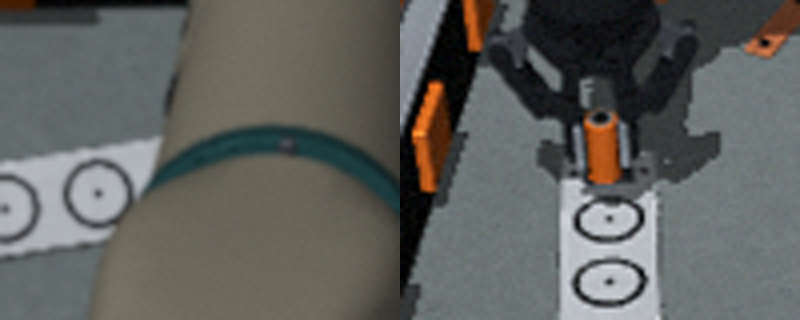

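The side view shows socket d upright between the pads, above the last mark. I'll lower and release it.

Emit:
move_arm(plan=[[[0.5, -1.6, -18], [0, 0, 0], 0], [[0, 0, -12], [0, 0, 0], 0], [[0, 0, -4], [0, 0, 0], 0], [[0, 0, -2], [0, 0, 0], 0], [[0, 0, 0], [0, 0, 0], 0], [[0, 0, 0], [0, 0, 0], 0]])

```text
clock: 5.95
eef_pos: [680.0, -137.4, 23.7]
tool_rot: [3.141, 0.0, 1.707]
force: [0.3, 0.1, -0.6]
width: 20.5
gripper_force: 58.7
```

Emit:
move_arm(plan=[[[0, 1.3, -1.3], [0, 0, 0], 0], [[0, 0, 0], [0, 0, 0], 0], [[0, 0, 0], [0, 0, 0], 0]])

```text
clock: 6.32
eef_pos: [679.7, -136.0, 22.1]
tool_rot: [3.142, -0.0, 1.707]
force: [0.1, -0.2, -0.7]
width: 20.3
gripper_force: 58.7
```

Emit:
move_arm(plan=[[[0, 0, 0], [0, 0, 0], 0.45], [[0, 0, 0], [0, 0, 0], 0.45], [[0, 0, 0], [0, 0, 0], 1], [[0, 0, 0], [0, 0, 0], 1], [[0, 0, 10], [0, 0, 0], 1], [[0, 0, 30], [0, 0, 0], 1], [[0, 0, 50], [0, 0, 0], 1], [[-20, 40, 10], [0, 0, 0], 1], [[-25, 55, 0], [0, 0, 0], 1], [[-25, 55, 0], [0, 0, 0], 1]])

```text
clock: 7.58
eef_pos: [609.4, 15.4, 123.2]
tool_rot: [3.14, -0.0, 1.706]
force: [0.4, 0.6, 0.5]
width: 85.3
gripper_force: 0.0
```

Emit:
move_arm(plan=[[[-50, 35, 0], [0, 0, 0], 1], [[-50, 35, 0], [0, 0, 0], 1], [[-50, 50, -10], [0, 0, 0], 1], [[-40, 40, -10], [0, 0, 0], 1], [[0, 22, 0], [0, 0, 0], 1], [[0, 0, 0], [0, 0, 0], 1], [[0, 0, 0], [0, 0, 0], 1]])

```text
clock: 8.45
eef_pos: [426.7, 188.8, 103.7]
tool_rot: [3.14, 0.0, 1.706]
force: [0.5, -0.2, 0.7]
width: 85.4
gripper_force: 0.0
```

Run:
```python
from h import *
print(status.read_state()["eef_pos"])
o=[]
for n in("top","side"):
    im=cams.get_image(n); cv2.imwrite(f"pics/{n}2.png",im); u,v=proj(n,(679.8,-136.3,57)); print(u,v); u=int(u);v=int(v)
    o.append(cv2.resize(im[v-20:v+20,u-25:u+25],None,fx=8,fy=8,interpolation=cv2.INTER_CUBIC))
cv2.imwrite("pics/z2.png",np.hstack(o))
```

```text
[426.71490058 188.77596775 103.73734803]
306.09410241186254 123.35951111807172
207.67776238597475 154.09452203043915
```

View pics/z2.png

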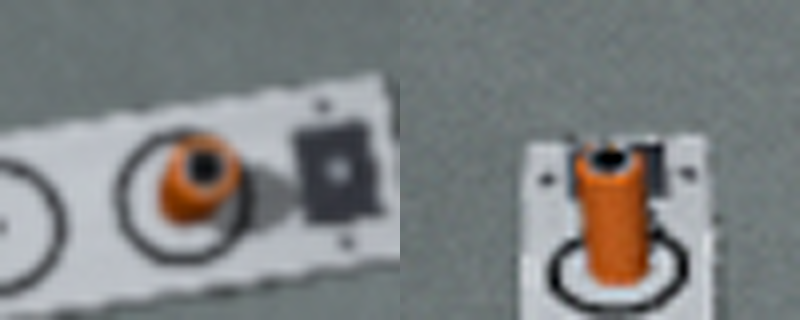

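Socket d stands centred on its mark: mouth at (306.1,123.3) in the top view, predicted (306.1,123.4). Next is c.

Emit:
move_arm(plan=[[[-6.9, 7.8, -20], [0, 0, 0], 1], [[0, 0, -40], [0, 0, 0], 1], [[0, 0, -20], [0, 0, 0], 1], [[0, 0, -11], [0, 0, 0], 1], [[0, 0, 0], [0, 0, 0], 1], [[0, 0, 0], [0, 0, 0], 1]])

```text
clock: 9.3
eef_pos: [419.5, 197.1, 12.7]
tool_rot: [3.141, 0.0, 1.706]
force: [0.9, 0.8, -0.6]
width: 85.4
gripper_force: 0.0
```

Emit:
move_arm(plan=[[[0.3, -0.5, -2], [0, 0, 0], 0], [[0, 0, 0], [0, 0, 0], 0], [[0, 0, 0], [0, 0, 0], 0], [[0, 0, 0], [0, 0, 0], 0], [[0, 0, 0], [0, 0, 0], 0], [[0, 0, 0], [0, 0, 0], 0], [[0, 0, 0], [0, 0, 0], 0]])

```text
clock: 10.18
eef_pos: [419.4, 197.1, 10.7]
tool_rot: [3.141, -0.0, 1.707]
force: [-1.0, 0.5, 5.9]
width: 26.7
gripper_force: 58.7
```

Emit:
move_arm(plan=[[[0, 0, 15], [0, 0, 0], 0], [[0, 0, 35], [0, 0, 0], 0], [[20, -18, 40], [0, 0, 0], 0], [[40, -45, 0], [0, 0, 0], 0], [[40, -45, 0], [0, 0, 0], 0], [[40, -45, 0], [0, 0, 0], 0], [[40, -45, 0], [0, 0, 0], 0], [[40, -45, 0], [0, 0, 0], 0], [[25, -20, 0], [0, 0, 0], 0], [[6.7, -5.4, 0], [0, 0, 0], 0]])

```text
clock: 11.42
eef_pos: [671.5, -73.7, 99.7]
tool_rot: [-3.141, 0.001, 1.705]
force: [-0.0, -0.3, -1.7]
width: 26.8
gripper_force: 59.2
```

Emit:
move_arm(plan=[[[0, 0, -30], [0, 0, 0], 0], [[0, 0, -30], [0, 0, 0], 0], [[0, 0, -13], [0, 0, 0], 0], [[0, 0, 0], [0, 0, 0], 0], [[0, 0, 0], [0, 0, 0], 0], [[0, 0, 0], [0, 0, 0], 0]])

```text
clock: 12.18
eef_pos: [671.8, -71.4, 28.6]
tool_rot: [3.14, 0.001, 1.707]
force: [0.0, -0.9, -0.9]
width: 26.4
gripper_force: 59.3
```

Emit:
move_arm(plan=[[[-0.6, 0, -4], [0, 0, 0], 0], [[0, 0, -1.5], [0, 0, 0], 0], [[0, 0, 0], [0, 0, 0], 0], [[0, 0, 0], [0, 0, 0], 0]])

```text
clock: 12.68
eef_pos: [670.5, -71.3, 22.8]
tool_rot: [3.141, -0.0, 1.707]
force: [-1.7, -0.1, 5.8]
width: 26.6
gripper_force: 60.0
```

Emit:
move_arm(plan=[[[0, 0, 0], [0, 0, 0], 0.5], [[0, 0, 0], [0, 0, 0], 0.5], [[0, 0, 0], [0, 0, 0], 1], [[0, 0, 0], [0, 0, 0], 1], [[0, 0, 10], [0, 0, 0], 1], [[0, 0, 30], [0, 0, 0], 1], [[0, 0, 50], [0, 0, 0], 1], [[-25, -5, 10], [0, 0, 0], 1], [[-50, -20, 0], [0, 0, 0], 1], [[-50, -25, 0], [0, 0, 0], 1]])

```text
clock: 13.92
eef_pos: [544.6, -121.4, 122.8]
tool_rot: [3.14, 0.001, 1.709]
force: [0.3, 0.1, -0.1]
width: 85.6
gripper_force: 0.0
```

Emit:
move_arm(plan=[[[-50, -25, 0], [0, 0, 0], 1], [[-50, -25, 0], [0, 0, 0], 1], [[-12.3, -13.9, 0], [0, 0, 0], 1], [[0, 0, 0], [0, 0, 0], 1], [[0, 0, 0], [0, 0, 0], 1]])

```text
clock: 14.55
eef_pos: [434.5, -184.7, 122.1]
tool_rot: [3.14, 0.0, 1.708]
force: [0.1, 0.1, 0.1]
width: 85.3
gripper_force: 0.0
```

Run:
```python
from h import *
print(status.read_state()["eef_pos"])
o=[]
for n in("top","side"):
    im=cams.get_image(n); cv2.imwrite(f"pics/{n}3.png",im); u,v=proj(n,(671.1,-71.7,62)); print(u,v); u=int(u);v=int(v)
    o.append(cv2.resize(im[v-20:v+20,u-25:u+25],None,fx=8,fy=8,interpolation=cv2.INTER_CUBIC))
cv2.imwrite("pics/z3.png",np.hstack(o))
```

```text
[ 434.52934217 -184.70608654  122.12860488]
281.7442280186133 126.77572599665146
207.5827719925096 168.10131374427738
```

View pics/z3.png

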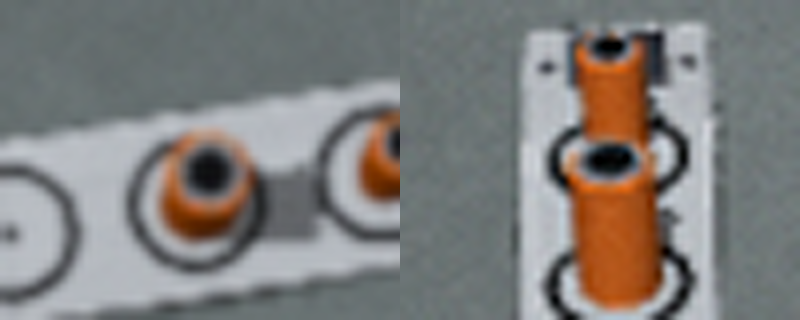

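Socket c is centred to about 1 mm: mouth at (281.7,127.2) in the top view, predicted (281.7,126.8). Next is a.

Emit:
move_arm(plan=[[[-1.2, -0.5, -40], [0, 0, 0], 1], [[0, 0, -40], [0, 0, 0], 1], [[0, 0, -17], [0, 0, 0], 1], [[0, 0, -8], [0, 0, 0], 1], [[0, 0, 0], [0, 0, 0], 1], [[0, 0, 0], [0, 0, 0], 1]])

```text
clock: 15.4
eef_pos: [432.6, -185.8, 17.4]
tool_rot: [3.141, 0.001, 1.708]
force: [-0.8, 0.0, 0.8]
width: 85.2
gripper_force: 0.0
```

Emit:
move_arm(plan=[[[0, 0, 0], [0, 0, 0], 0], [[0, 0, 0], [0, 0, 0], 0], [[0, 0, 0], [0, 0, 0], 0], [[0, 0, 0], [0, 0, 0], 0], [[0, 0, 0], [0, 0, 0], 0], [[0, 0, 0], [0, 0, 0], 0], [[0, 0, 0], [0, 0, 0], 0]])

```text
clock: 16.27
eef_pos: [432.4, -185.8, 17.5]
tool_rot: [3.14, 0.0, 1.707]
force: [-0.0, 0.9, 6.5]
width: 38.7
gripper_force: 59.6
```

Emit:
move_arm(plan=[[[0, 0, 15], [0, 0, 0], 0], [[0, 0, 35], [0, 0, 0], 0], [[20, 10, 40], [0, 0, 0], 0], [[40, 30, 10], [0, 0, 0], 0], [[40, 45, 0], [0, 0, 0], 0], [[40, 45, 0], [0, 0, 0], 0], [[40, 45, 0], [0, 0, 0], 0], [[30, 40, 0], [0, 0, 0], 0], [[10, 20, 0], [0, 0, 0], 0], [[1.2, 7.2, 0], [0, 0, 0], 0]])

```text
clock: 17.52
eef_pos: [652.4, 57.7, 115.9]
tool_rot: [-3.14, -0.0, 1.709]
force: [-0.5, -0.3, -3.3]
width: 38.6
gripper_force: 61.1
```

Emit:
move_arm(plan=[[[0, 0, -30], [0, 0, 0], 0], [[0, 0, -30], [0, 0, 0], 0], [[0, 0, -20], [0, 0, 0], 0], [[0, 0, -3], [0, 0, 0], 0], [[0, 0, 0], [0, 0, 0], 0], [[0, 0, 0], [0, 0, 0], 0]])

```text
clock: 18.27
eef_pos: [654.0, 56.2, 35.0]
tool_rot: [3.14, 0.0, 1.707]
force: [0.0, -0.5, -2.7]
width: 38.8
gripper_force: 61.1
```

Emit:
move_arm(plan=[[[-0.4, 0.2, -3.5], [0, 0, 0], 0], [[0, 0, -1.8], [0, 0, 0], 0], [[0, 0, 0], [0, 0, 0], 0], [[0, 0, 0], [0, 0, 0], 0]])

```text
clock: 18.77
eef_pos: [652.9, 56.9, 29.6]
tool_rot: [3.141, -0.001, 1.707]
force: [-2.7, 0.8, 4.6]
width: 38.7
gripper_force: 61.7
```

Emit:
move_arm(plan=[[[0, 0, 0], [0, 0, 0], 0.65], [[0, 0, 0], [0, 0, 0], 0.65], [[0, 0, 0], [0, 0, 0], 1], [[0, 0, 0], [0, 0, 0], 1], [[0, 0, 10], [0, 0, 0], 1], [[0, 0, 30], [0, 0, 0], 1], [[0, 0, 50], [0, 0, 0], 1], [[-20, -20, 10], [0, 0, 0], 1], [[-20, -45, 0], [0, 0, -8], 1], [[-20, -45, 0], [0, 0, -8], 1]])

```text
clock: 20.02
eef_pos: [592.6, -54.2, 129.7]
tool_rot: [3.14, -0.0, 1.424]
force: [0.7, -0.5, -0.5]
width: 85.3
gripper_force: 0.0
```

Emit:
move_arm(plan=[[[-20, -50, 0], [0, 0, -8], 1], [[-20, -50, 0], [0, 0, -8], 1], [[-20, -50, 0], [0, 0, -8], 1], [[-20, -50, 0], [0, 0, -7.8], 1], [[-15, -45, 0], [0, 0, 0], 1], [[-4.5, -36, 0], [0, 0, 0], 1], [[0, 0, -10], [0, 0, 0], 1], [[0, 0, 0], [0, 0, 0], 1]])

```text
clock: 21.02
eef_pos: [493.1, -333.0, 117.9]
tool_rot: [-3.14, -0.001, 0.873]
force: [-0.1, -0.1, 0.1]
width: 85.6
gripper_force: 0.0
```

Run:
```python
from h import *
print(status.read_state()["eef_pos"])
o=[]
for n in("top","side"):
    im=cams.get_image(n); cv2.imwrite(f"pics/{n}4.png",im); u,v=proj(n,(653.6,57,72)); print(u,v); u=int(u);v=int(v)
    o.append(cv2.resize(im[v-20:v+20,u-25:u+25],None,fx=8,fy=8,interpolation=cv2.INTER_CUBIC))
cv2.imwrite("pics/z4.png",np.hstack(o))
```

```text
[ 493.05881513 -333.0423211   117.93603045]
232.3881477317444 133.7611043669463
207.43855243019487 199.84382499412644
```

View pics/z4.png

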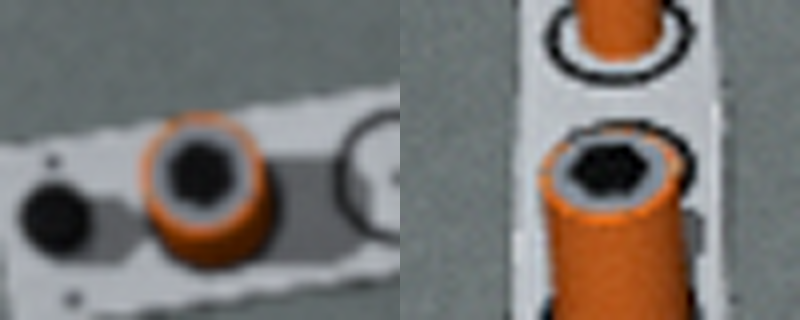

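Socket a is within about 1 mm of its mark: mouth at (231.9,134.1), predicted (232.4,133.8). Next is b.

Emit:
move_arm(plan=[[[0.4, -1, -40], [0, 0, 0], 1], [[0, 0, -35], [0, 0, 0], 1], [[0, 0, -20], [0, 0, 0], 1], [[0, 0, -10], [0, 0, 0], 1], [[0, 0, 0], [0, 0, 0], 1], [[0, 0, 0], [0, 0, 0], 1]])

```text
clock: 21.88
eef_pos: [494.2, -335.9, 14.6]
tool_rot: [3.14, -0.0, 0.873]
force: [0.9, -0.6, 0.6]
width: 85.2
gripper_force: 0.0
```

Emit:
move_arm(plan=[[[0, 0, 0], [0, 0, 0], 0], [[0, 0, 0], [0, 0, 0], 0], [[0, 0, 0], [0, 0, 0], 0], [[0, 0, 0], [0, 0, 0], 0], [[0, 0, 0], [0, 0, 0], 0], [[0, 0, 0], [0, 0, 0], 0], [[0, 0, 0], [0, 0, 0], 0]])

```text
clock: 22.75
eef_pos: [493.8, -335.4, 14.0]
tool_rot: [3.141, -0.0, 0.873]
force: [-0.8, 0.1, 5.0]
width: 32.8
gripper_force: 59.6
```

Emit:
move_arm(plan=[[[0, 0, 15], [0, 0, 0], 0], [[0, 0, 35], [0, 0, 0], 0], [[10, 20, 45], [0, 0, 0], 0], [[20, 40, 10], [0, 0, 8], 0], [[25, 45, 0], [0, 0, 8], 0], [[25, 45, 0], [0, 0, 8], 0], [[25, 45, 0], [0, 0, 8], 0], [[25, 45, 0], [0, 0, 8], 0], [[25, 45, 0], [0, 0, 7.8], 0], [[13.9, 42.7, 0], [0, 0, 0], 0]])

```text
clock: 24.0
eef_pos: [663.6, -6.0, 119.1]
tool_rot: [3.141, 0.0, 1.709]
force: [0.8, -0.0, -1.3]
width: 32.7
gripper_force: 59.7
```

Emit:
move_arm(plan=[[[0, 0, -30], [0, 0, 0], 0], [[0, 0, -30], [0, 0, 0], 0], [[0, 0, -25], [0, 0, 0], 0], [[0, 0, -3], [0, 0, 0], 0], [[0, 0, 0], [0, 0, 0], 0], [[0, 0, 0], [0, 0, 0], 0]])

```text
clock: 24.75
eef_pos: [663.5, -7.9, 32.0]
tool_rot: [3.139, 0.001, 1.707]
force: [0.9, 0.4, -1.3]
width: 32.8
gripper_force: 59.8
```

Emit:
move_arm(plan=[[[-0.6, 0, -4], [0, 0, 0], 0], [[0, 0, -2], [0, 0, 0], 0], [[0, 0, 0], [0, 0, 0], 0], [[0, 0, 0], [0, 0, 0], 0]])

```text
clock: 25.25
eef_pos: [662.1, -7.6, 26.0]
tool_rot: [3.141, -0.001, 1.707]
force: [-1.8, -0.1, 6.8]
width: 32.3
gripper_force: 60.7
```

Contact is made; release and retreat.

Emit:
move_arm(plan=[[[0, 0, 0], [0, 0, 0], 0.55], [[0, 0, 0], [0, 0, 0], 0.55], [[0, 0, 0], [0, 0, 0], 1], [[0, 0, 0], [0, 0, 0], 1], [[0, 0, 10], [0, 0, 0], 1], [[0, 0, 30], [0, 0, 0], 1], [[0, 0, 50], [0, 0, 0], 1], [[-30, 0, 40], [0, 0, 0], 1], [[-50, 30, 20], [0, 0, 0], 1], [[-40, 50, 0], [0, 0, 0], 1]])

```text
clock: 26.5
eef_pos: [542.7, 69.9, 177.2]
tool_rot: [3.137, 0.0, 1.703]
force: [0.7, 1.9, 0.3]
width: 85.6
gripper_force: 0.0
```

Emit:
move_arm(plan=[[[-20, 50, 0], [0, 0, 0], 1], [[-20, 50, 0], [0, 0, 0], 1], [[-20, 50, 0], [0, 0, 0], 1], [[-10, 50, 0], [0, 0, 0], 1], [[0, 40, 0], [0, 0, 0], 1], [[0, 0, 0], [0, 0, 0], 1], [[0, 0, 0], [0, 0, 0], 1]])

```text
clock: 27.38
eef_pos: [473.1, 310.2, 174.9]
tool_rot: [3.141, 0.001, 1.707]
force: [0.2, -0.3, 1.0]
width: 85.2
gripper_force: 0.0
```

Run:
```python
from h import *
o=[]
for n,hw in(("top",60),("side",60)):
    im=cams.get_image(n); cv2.imwrite(f"pics/{n}5.png",im)
    for p in((653.6,57,72),(662.6,-7,67),(671.1,-71.7,62),(679.8,-136.3,57)): print(n,proj(n,p).round(1))
    u,v=proj(n,(667,-40,60)).astype(int); print(u,v)
    o.append(cv2.resize(im[v-50:v+50,u-60:u+60] if n=="top" else im[v-50:v+50,u-30:u+30],None,fx=4,fy=4,interpolation=cv2.INTER_CUBIC))
cv2.imwrite("pics/z5.png",np.hstack(o))
```

```text
top [232.4 133.8]
top [257.1 130.2]
top [281.7 126.8]
top [306.1 123.4]
269 128
side [207.4 199.8]
side [207.4 183.4]
side [207.6 168.1]
side [207.7 154.1]
207 176
```

View pics/z5.png

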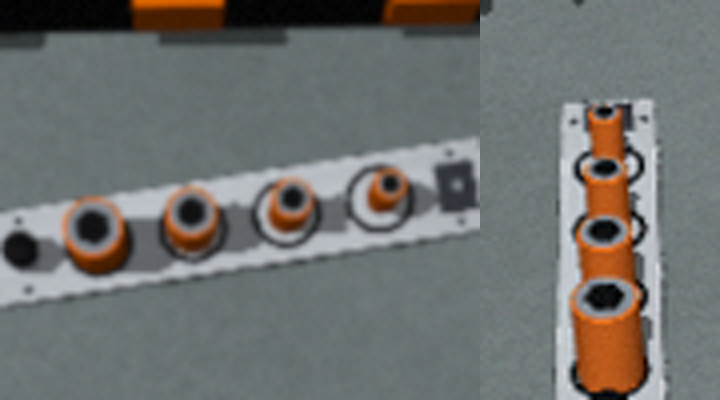

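View pics/top5.png

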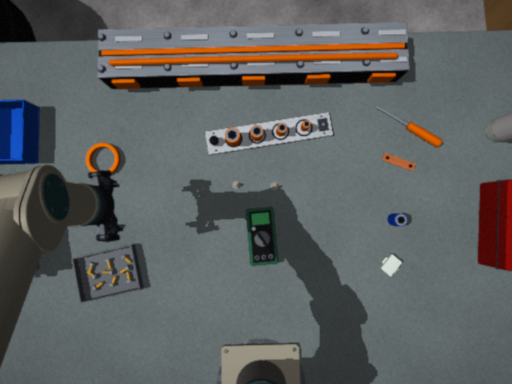

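Knob, a, b, c and d stand in order and upright. Socket b's mouth is at about (256.6,130.4), predicted (257.1,130.2), and the multimeter has not moved.

```bash
python3 -c "
from cell import ctrl; print(ctrl.finish_job())"
```

```text
the job is handed in; nothing more can be done
None
```

The job is handed in: all four sockets stand upright on their marks in size order, largest next to the knob, each centred to about 1 mm by the camera views, and the multimeter was left untouched.

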